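# Nest an empty terminal cup into the stack and press the stack snug without ramming it

## Robot

A 7-joint arm with a two-finger parallel gripper is mounted at the origin on a cart in front of the work surface, level with it; the furniture and walls round the work are solid. World frame = base frame: x ahead of the robot, y to its left, z up, the work surface at z = 0. Lengths are in m, angles in rad, forces in N, time in s.
With the tool pointing down it reaches from about 0.4 to 0.85 m from the base axis. Payload 10.4 kg.
Tool frame: the origin (TCP) lies midway between the tips of the shut fingers; the grasp point (between the pads) lies 19 mm behind it; z points along the fingers, y is the line along which they close (so a half turn about z gives the same grasp; the last joint's range is limited). The gripper opens to 87 mm and grips with 3 to 60 N. Pads are 19 mm wide; open, the fingers measure 117 mm over their backs; the gripper's body (75 mm by 190 mm) begins 51 mm behind the grasp point.
Start: joints at [1.221, 0.332, -0.065, 1.46, 0.022, 1.35, -0.088], TCP at [0.201, -0.592, 0.223] pointing down, gripper open.
Joint ranges: [-2.6, 2.6], [-0.5, 2.12], [-1.47, 1.34], [0.16, 2.42], [-1.27, 4.41], [0.06, 2.06], [-2.6, 2.6]. Speed limits (rad/s): [2.22, 2.22, 2.79, 2.79, 3.14, 3.14, 3.14].

## Interface

Orientations are given as a unit quaternion [x, y, z, w].
In Python, from bench import r gives the robot as it stands.
- The arm moves only by the tool move_arm, never from a script. Its argument "targets" is a list of rows, each a list of 3 entries, a list of its own where there are three numbers: the shift along the tool's x, y, z in cm, then the turn, a rotation vector about the tool's x, y, z in rad, then the opening in per cent of the stroke, from 0 (shut) to 100 (fully open). In form: [[[x, y, z], [wx, wy, wz], gripper], ...]. A call has 1 to 20 rows; each row shifts and turns the commanded pose from where the row before left it, along the tool's axes as they then stand; what a row does not reach is not made up. A row lasts 1/8 s, in which the tool goes at most 62.5 mm and 10.7 degrees, less where a joint would pass 70% of its speed; a pose out of reach is approached as far as the arm can. A call with a gripper value outside its range is refused whole. The fingers move at their own pace and stop on an object; "grip_force" is the grip in N (left out, the last holds). Time passes only in rows, so rows that do not move let the fingers close. It gives the time, the measured TCP pose, the force, the opening and the grip force at its end, in the units of the state.
- r.read_state(): the state, without advancing time (a new reading comes with each control period).
- r.camera(name): name is "scene" or "top" or "wrist"; returns a dict with "image" (420x560x3 uint8, blue, green, red), "vertical_fov" (degrees; the focal length in pixels is half the picture's height over the tangent of half this angle, whatever the lens; pixels are square), "cx", "cy" (the principal point, pixels), "cam_to_world" (4x4, takes a point from camera to world coordinates). Camera axes: x right, y down, z forward; pixel columns grow to the right and rows downward; lengths in m; the calibration is good to about 2 mm. A picture is of the moment at which its call begins. There is no depth.
- r.close_job(): hands the job in; it is judged then, once.
The state is a dict: "time": time; "joint_positions": joint angles; "joint_vel": joint speeds; "joint_torque": joint torques, N m; "ee_pos": TCP position; "eef_rot": TCP orientation; "ft_force": force on the tool from outside, world axes, zero at the start; "torque": the same for the moment, N m; "width": finger opening in m; "grip_force": force on a finger pad.
Only numpy, scipy, OpenCV 4.12 (cv2) and the standard library are available. Lean on these libraries where they do the work, as an engineer would, in place of code of your own. Each camera call takes 0.05 s, during which the arm holds its last target. There are 200 camera calls.

## Task

Put the loose cup of the same size as the stacked ones back: set it upright and without force into the top cup on the ring stand and let go, so that it centres itself. Only then push it down lightly from above until the cups have closed up and stop giving, and no harder, so that the bottom cup is not driven down and wedged in its ring. Do not tip the cup over, and leave the small cup, the roll of tape and the parts bin where they are.

Things in the scene. Friction and masses are not known exactly. Their poses are not given: they have to be found in the camera images.
- cup: The loose empty aluminium cup to nest, upright on the bench, 60 g. Tapered: 53 mm across the foot, 1 mm more radius per 10 mm of height; 50 mm tall. Open top, 58 mm wide inside the rim; the flat inner floor, 48 mm wide, lies 14 mm above the foot, 36 mm below the rim. Let go in the stack it centres itself, its rim 25 to 30 mm above the next rim. Origin: centre of the foot's underside; z up.
- cup_rim (a point): Centre of the loose cup's mouth, level with its rim, 50 mm above the foot. An upright collar 66 mm across reaches from the rim to 18 mm below it: the place to grasp, from above, fingertips at most 14 mm below the rim so that they stay clear of the cup underneath.
- stand: Ring stand fixed to the bench: base plate 132 x 110 mm, 12 mm high; post 14 mm thick, 108 mm high, 64 mm from the cups' axis; on it a clamped ring with two cups like the loose one, upright, one in the other. Ring height differs each time, untracked: the upper stacked rim is 105 to 145 mm above the bench, to be seen or felt. Origin: on the bench below the cups' axis; z up, x towards the post.
- top_cup (a joint): Upper cup of the stack: how far it has slid down into the bottom cup, m. It sits proud at the start (0 to 0.003) and is home at 0.009, where it stops firmly. It slides stiffly, at a push of about 5 N on it or on the cup nested in it, and stays where it is left.
- bottom_cup (a joint): Bottom cup of the stack, hanging in the ring by its taper: how far it has been driven down, m; 0 at the start. It holds up to a push of about 16 N, then gives way and wedges. A push of 8 to 12 N is right for closing up the stack.
- small_cup: A smaller loose aluminium cup, 47 mm across the collar and 36 mm tall, standing upright on the bench; it belongs to another stack. Origin: centre of its underside.
- tape_yellow: A roll of tape lying flat on the bench, 60 mm across, 19 mm high. Origin: centre of its underside.
- bin_blue: An open parts bin with terminals, 110 x 70 mm, 50 mm high, standing on the bench beside the stand. Origin: centre of its underside; x along its length, its low front at -x.
- lamp_white: White bench lamp, fixed, at the left beside the hand's start; keep clear of it. Its shade lies 39 to 155 mm nearer the robot (-x) than the origin, 13 to 68 mm to its right (-y) and 117 to 223 mm above it. Draw the hand in towards the robot and to the right before swinging over the bench. Axes as the world's.

How it is judged:
On the way, in this order (a step that is already met when the one before it is completed fails the run):
1. the cup stands upright in the top cup of the stack, let go (horizontal distance between cup and stand below 0.008 m and height (world z) of cup above 0.06 m and angle between cup's own z axis and vertical below 0.15 rad and contact force between cup and stand above 0.05 N and contact force between the fingers and cup below 0.05 N), for 0.1 s.
2. the stack is pressed together: the upper stacked cup is home in the bottom one (value of joint top_cup above 0.0075 m), for 0.1 s.
At the end, for the whole second after the job is handed in: The cup stands nested in the stack, upright within 0.08 rad, its foot within 4 mm of the stack's axis, at rest; the upper stacked cup is home to within 1.5 mm, the bottom cup has been driven down less than 3 mm; the small cup, the tape and the bin are within 20 mm of where they stood (horizontal distance between cup and stand below 0.004 m and height (world z) of cup above 0.06 m and angle between cup's own z axis and vertical below 0.08 rad and contact force between cup and stand above 0.05 N and value of joint top_cup above 0.0075 m and value of joint bottom_cup below 0.003 m and linear speed of cup below 0.01 m/s and distance of each of small_cup, tape_yellow, bin_blue from where it was at the start of the episode below 0.02 m); the robot touches nothing.
It fails at once if the bottom cup is driven down 3 mm or more in its ring (value of joint bottom_cup above 0.003 m).
It fails at once if the cup is tipped over (angle between cup's own z axis and vertical above 0.7 rad).
It fails at once if the small cup, the tape or the bin is pushed away by more than 20 mm (distance of any of small_cup, tape_yellow, bin_blue from where it was at the start of the episode above 0.02 m).
It also fails if it takes over 53 s, if anything falls off the work surface, if the arm or the gripper's body presses on something with over 40 N, if the wrist force passes 120 N, or if a joint passes its speed limit or range.

## Working session

There is one attempt and no reset: what is moved stays moved. The work goes in short steps, Python scripts to look and compute and a tool call to move; the robot and the scene stay as the last step left them, time stands still between calls to the robot, and variables do not carry over. Pictures are saved under pics/ and viewed, at most 10 in all, crops included, and the job is handed in when it is done.

Besides the shell and the picture viewer there is one more tool, called after ">>>" by a JSON object that holds its "api" and its "payload", one argument or row to a line. move_arm: Moves the arm, as the interface text tells. Its arguments: {"type":"object","properties":{"targets":{"type":"array"},"grip_force":{"type":"number"}},"required":["targets"]}

```bash
mkdir -p pics; cat > h.py <<'E'
from bench import r
import numpy as np, cv2
def cam(n,save=None):
    c=r.camera(n)
    if save: cv2.imwrite(f'pics/{save}.png',c['image'])
    return c
def ray(c,u,v):
    f=210/np.tan(np.radians(c['vertical_fov'])/2)
    T=np.array(c['cam_to_world']); d=T[:3,:3]@np.array([(u-c['cx'])/f,(v-c['cy'])/f,1]); return T[:3,3],d
def onz(c,u,v,z):
    o,d=ray(c,u,v); return o+d*(z-o[2])/d[2]
def proj(c,p):
    f=210/np.tan(np.radians(c['vertical_fov'])/2)
    T=np.array(c['cam_to_world']); q=T[:3,:3].T@(np.array(p)-T[:3,3]); return q[0]/q[2]*f+c['cx'],q[1]/q[2]*f+c['cy']
E
python3 - <<'E'
from h import *
a=cam('scene','s0');b=cam('top','t0')
for c in(a,b): print(c['vertical_fov'],c['cx'],c['cy'],np.round(c['cam_to_world'],3).tolist())
s=r.read_state();print(s)
E
```

```text
54.330023131400694 272.96053145599956 210.36625858308793 [[-0.713, -0.269, 0.648, -0.388], [-0.701, 0.28, -0.655, 1.077], [-0.006, -0.922, -0.388, 0.691], [0.0, 0.0, 0.0, 1.0]]
49.16864236218565 285.36947407108977 205.13859776417482 [[0.048, -0.979, 0.199, 0.204], [-0.999, -0.046, 0.013, 0.144], [-0.004, -0.199, -0.98, 1.67], [0.0, 0.0, 0.0, 1.0]]
{'time': 0.1, 'joint_positions': array([ 1.22138663,  0.33282398, -0.0646694 ,  1.46088526,  0.02159431,
        1.34990083, -0.08849654]), 'joint_vel': array([-2.45251313e-03, -3.08377361e-04,  2.36206121e-03, -1.41813196e-03,
        1.99176333e-04,  9.74107386e-05, -1.06505667e-03]), 'joint_torque': array([ 1.74444911e-03, -6.24543142e+01,  2.50221690e-02, -3.90719211e+01,
       -6.13156054e-02,  3.65367474e-02,  2.17950458e-05]), 'ee_pos': array([ 0.20050386, -0.59158459,  0.22181053]), 'eef_rot': array([ 9.86679454e-01,  1.62675192e-01, -1.39520232e-04, -6.46335720e-04]), 'ft_force': array([0.03101075, 0.69480791, 0.33234025]), 'torque': array([ 0.04448013, -0.019843  ,  0.00198482]), 'grip_force': 0.0, 'width': 0.08692443741749344}
```

View pics/s0.png

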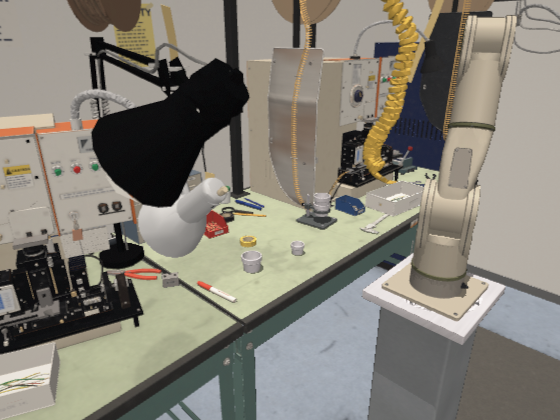

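View pics/t0.png

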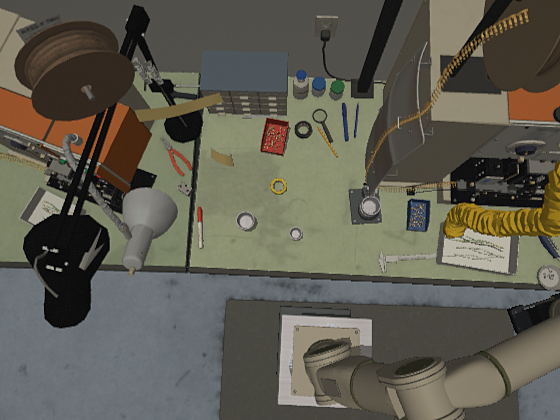

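The loose cup is at top px (246,221), the small cup at (296,234), the tape at (279,186), the stand at (369,206) and the bin at (419,214). A metal sheet hangs behind the stand, and the lamp is at far left. Next I'll enlarge these areas to measure them.

```bash
python3 - <<'E'
from h import *
a=cam('scene');b=cam('top')
A=cv2.resize(a['image'][180:280,225:425],None,fx=4,fy=4,interpolation=cv2.INTER_CUBIC)
B=cv2.resize(b['image'][170:250,225:305],None,fx=5,fy=5,interpolation=cv2.INTER_CUBIC)
C=cv2.resize(b['image'][170:250,340:420],None,fx=5,fy=5,interpolation=cv2.INTER_CUBIC)
cv2.imwrite('pics/c1.png',A);cv2.imwrite('pics/c2.png',np.hstack([B,C]))
for n,u,v,z in [('cup',246,221,.05),('small',296,234,.036),('tape',279,186,.019),('stack',369,206,.125),('bin',419,214,.05),('bench front',300,272,0)]: print(n,onz(b,u,v,z).round(3))
E
```

```text
cup [0.469 0.304 0.05 ]
small [0.433 0.123 0.036]
tape [0.611 0.193 0.019]
stack [ 0.529 -0.122  0.125]
bin [ 0.524 -0.314  0.05 ]
bench front [0.301 0.102 0.   ]
```

View pics/c1.png

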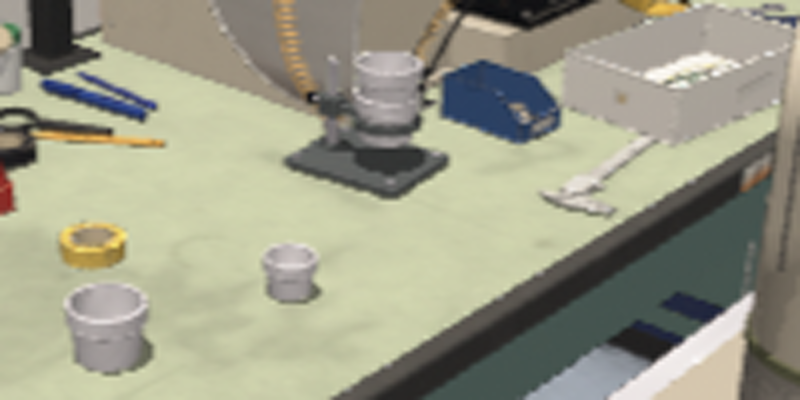

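View pics/c2.png

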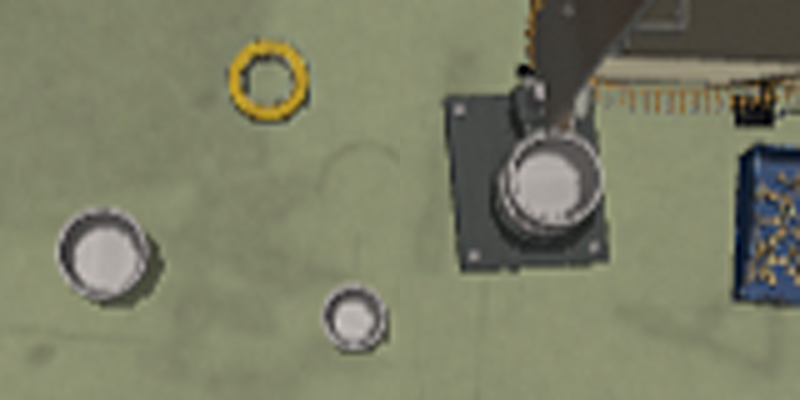

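```bash
cat >> h.py <<'E'
def tri(c1,p1,c2,p2):
    o1,d1=ray(c1,*p1);o2,d2=ray(c2,*p2);d1/=np.linalg.norm(d1);d2/=np.linalg.norm(d2)
    s=np.linalg.lstsq(np.c_[d1,-d2],o2-o1,rcond=None)[0]
    P,Q=o1+s[0]*d1,o2+s[1]*d2; return ((P+Q)/2).round(4),np.linalg.norm(P-Q).round(4)
E
python3 - <<'E'
from h import *
a=cam('scene');b=cam('top')
print('stack',tri(b,(370.2,206.2),a,(321.6,195.1)))
print('cup',tri(b,(245.4,220.4),a,(251.2,255.7)),onz(b,245.4,220.4,.05),onz(a,251.2,255.7,.05))
print('sheet tip',tri(b,(373,191),a,(302,205)))
for z in (.3,.5,.7): print('sheet top-left corner',onz(b,400,80,z).round(3),'tip',onz(b,373,191,z/3).round(3))
print('post', onz(b,340+532/5,170+100/5,.108),'base', [onz(b,340+x/5,170+y/5,.012).round(3) for x,y in((46,95),(60,270),(208,263))])
# top sheet corner
print([tri(b,(u,v),a,(272,50)) for u,v in((400,80),(440,30),(378,140))])
print('tool', r.read_state()['ee_pos'], proj(b,[.2,-.59,.22]))
print('hose',tri(b,(450,220),a,(380,180)))
E
```

```text
stack (array([ 0.5305, -0.1258,  0.1217]), np.float64(0.0033))
cup (array([0.4721, 0.3067, 0.0478]), np.float64(0.0014)) [0.47117463 0.30595743 0.05      ] [0.46985606 0.30958925 0.05      ]
sheet tip (array([ 0.6162, -0.137 ,  0.0505]), np.float64(0.0386))
sheet top-left corner [ 0.911 -0.187  0.3  ] tip [ 0.589 -0.14   0.1  ]
sheet top-left corner [ 0.808 -0.138  0.5  ] tip [ 0.572 -0.128  0.167]
sheet top-left corner [ 0.705 -0.09   0.7  ] tip [ 0.556 -0.116  0.233]
post [ 0.60235161 -0.39412482  0.108     ] base [array([ 0.614, -0.067,  0.012]), array([ 0.483, -0.08 ,  0.012]), array([ 0.493, -0.188,  0.012])]
[(array([ 0.7458, -0.0927,  0.6463]), np.float64(0.0328)), (array([ 0.8731, -0.2011,  0.6449]), np.float64(0.0038)), (array([ 0.6183, -0.0157,  0.6464]), np.float64(0.1063))]
tool [ 0.20060272 -0.5918305   0.22229381] (np.float64(525.6115809902265), np.float64(311.7856161588939))
hose (array([ 0.4714, -0.408 ,  0.1308]), np.float64(0.0479))
```

```bash
python3 - <<'E'
from h import *
a=cam('scene');b=cam('top');w=cam('wrist','w0')
print('lamp tip',tri(b,(132,271),a,(226,190)),'shade',tri(b,(152,210),a,(172,225)))
print('post', onz(b,340+132/5,170+100/5,.108))
for u,v in((447,220),(447,235),(470,205)): print('hose z.05',onz(b,u,v,.05).round(3),'z.2',onz(b,u,v,.2).round(3))
E
```

```text
lamp tip (array([0.2558, 0.5713, 0.3966]), np.float64(0.0073)) shade (array([0.4584, 0.5835, 0.2528]), np.float64(0.0046))
post [ 0.58916701 -0.11525526  0.108     ]
hose z.05 [ 0.507 -0.414  0.05 ] z.2 [ 0.479 -0.362  0.2  ]
hose z.05 [ 0.453 -0.413  0.05 ] z.2 [ 0.43  -0.361  0.2  ]
hose z.05 [ 0.566 -0.498  0.05 ] z.2 [ 0.532 -0.438  0.2  ]
```

View pics/w0.png

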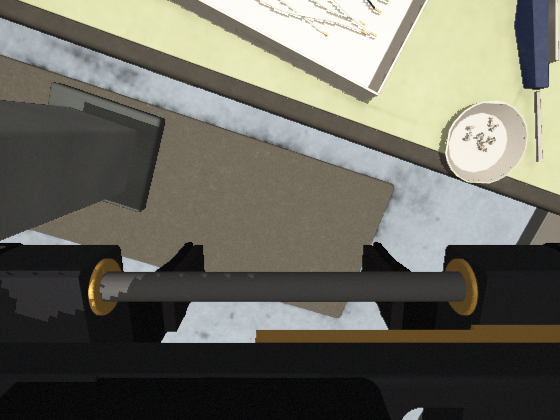

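The wrist view shows only bench and floor below the hand, with nothing in its way. I'll draw the hand in and swing it over the bench.

>>> {"api": "move_arm", "payload": {
  "targets": [
    [[0,0,0],[0,0,0.114],100],
    [[0,0,0],[0,0,0.113],100],
    [[1.5,-4.7,0],[0,0,0],100],
    [[1.5,-4.7,0],[0,0,0],100],
    [[1.5,-4.7,0],[0,0,0],100],
    [[1.5,-4.7,0],[0,0,0],100],
    [[2.9,-3.3,0],[0,0,0],100],
    [[2.9,-3.3,0],[0,0,0],100],
    [[2.9,-3.3,0],[0,0,0],100],
    [[2.9,-3.3,0],[0,0,0],100],
    [[2.9,-3.3,0],[0,0,0],100],
    [[1.6,-4.3,0],[0,0,0],100],
    [[1.6,-4.3,0],[0,0,0],100],
    [[1.6,-4.3,0],[0,0,0],100],
    [[1.6,-4.3,0],[0,0,0],100],
    [[1.6,-4.3,0],[0,0,0],100]
  ]
}}

```text
time: 2.45
ee_pos: [0.4279, 0.003, 0.2228]
eef_rot: [0.999, 0.05, 0.0, 0.0]
ft_force: [0.5, -0.7, -0.6]
width: 0.0871
grip_force: 0.0
```

>>> {"api": "move_arm", "payload": {
  "targets": [
    [[1.1,-4.9,0],[0,0,0],100],
    [[1.1,-4.9,0],[0,0,0],100],
    [[1.1,-4.9,0],[0,0,0],100],
    [[1.1,-4.9,0],[0,0,0],100],
    [[1.1,-4.9,0],[0,0,0],100],
    [[1.1,-4.9,0],[0,0,0],100],
    [[0,0,0],[0,0,0],100],
    [[0,0,0],[0,0,0],100]
  ]
}}

```text
time: 3.45
ee_pos: [0.464, 0.3004, 0.2223]
eef_rot: [0.999, 0.05, -0.0, 0.0]
ft_force: [0.4, -0.3, -0.4]
width: 0.0868
grip_force: 0.0
```

```bash
python3 - <<'E'
from h import *
w=cam('wrist','w1');print(np.round(w['cam_to_world'],3).tolist(),w['vertical_fov'],r.read_state()['ee_pos'],proj(w,[.471,.307,.05]))
E
```

```text
[[0.099, -0.961, -0.257, 0.535], [-0.995, -0.096, -0.026, 0.308], [-0.0, 0.259, -0.966, 0.384], [0.0, 0.0, 0.0, 1.0]] 66.90610918068587 [0.46435185 0.29965013 0.22243821] (np.float64(278.0237321712161), np.float64(190.3655597933916))
```

View pics/w1.png

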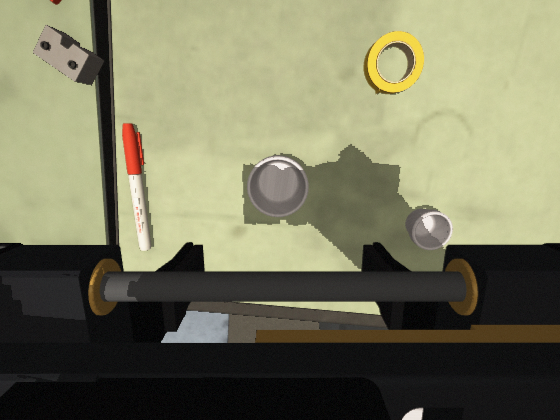

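```bash
cat >> h.py <<'E'
def rimfit(c,u,v,rad,lo=0.75,hi=1.3,n=72):
    """outermost strong green->grey transition along radial lines, ellipse fit"""
    lab=cv2.cvtColor(c['image'],cv2.COLOR_BGR2LAB).astype(float); b=cv2.GaussianBlur(lab[:,:,2],(3,3),0)
    P=[]
    for t in np.linspace(0,2*np.pi,n,endpoint=False):
        s=np.linspace(lo,hi,60)*rad; xs=(u+s*np.cos(t)).astype(np.float32)[None];ys=(v+s*np.sin(t)).astype(np.float32)[None]
        g=np.gradient(cv2.remap(b,xs,ys,cv2.INTER_LINEAR)[0]); i=np.argmax(g); P.append((xs[0,i],ys[0,i]))
    P=np.array(P,np.float32); e=cv2.fitEllipse(P)
    for _ in range(3):
        q=P-e[0]; a=np.radians(e[2]); R=np.array([[np.cos(a),np.sin(a)],[-np.sin(a),np.cos(a)]])
        m=np.abs(np.linalg.norm((q@R.T)/(np.array(e[1])/2),axis=1)-1)<.06; e=cv2.fitEllipse(P[m])
    return e,m.sum()
E
python3 - <<'E'
from h import *
w=cam('wrist')
e,n=rimfit(w,278.5,185.5,31); print(e,n,onz(w,*e[0],.05))
im=w['image'].copy(); cv2.ellipse(im,e,(0,0,255),1)
im=cv2.resize(im[140:250,230:460],None,fx=3,fy=3); cv2.imwrite('pics/w1c.png',im)
E
```

```text
((276.7149658203125, 186.14956665039062), (61.400733947753906, 62.1884765625), 1.9350422620773315) 72 [0.47580694 0.30801735 0.05      ]
```

View pics/w1c.png

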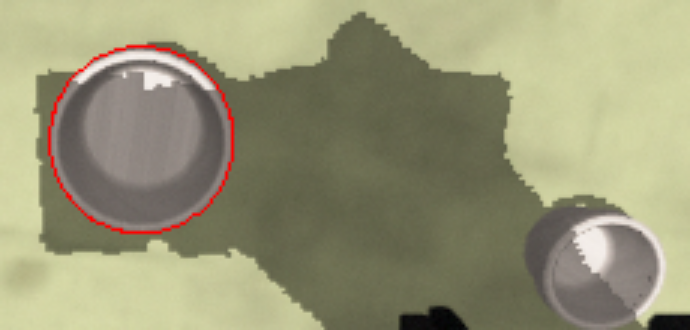

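The red ellipse sits on the loose cup's rim, centred at about (277,186). That puts the cup near (0.475, 0.307), so I'm going down over it.

>>> {"api": "move_arm", "payload": {
  "targets": [
    [[1.1,-0.6,0],[0,0,0],100],
    [[0,0,4],[0,0,0],100],
    [[0,0,4],[0,0,0],100],
    [[0,0,4],[0,0,0],100],
    [[0,0,2.5],[0,0,0],100],
    [[0,0,1.5],[0,0,0],100],
    [[0,0,0],[0,0,0],100],
    [[0,0,0],[0,0,0],100]
  ]
}}

```text
time: 4.55
ee_pos: [0.4751, 0.3082, 0.0636]
eef_rot: [0.999, 0.05, 0.001, -0.0]
ft_force: [0.6, -0.0, 0.8]
width: 0.0874
grip_force: 0.0
```

```bash
python3 - <<'E'
from h import *
w=cam('wrist','w2')
s=r.read_state();print(s['ee_pos'],s['eef_rot'],s['ft_force'],s['width'],proj(w,[.475,.307,.05]))
for n,p in(('tcp',s['ee_pos']),): print(proj(w,p))
E
```

```text
[0.47510872 0.30826308 0.06371868] [ 9.98760243e-01  4.97705508e-02  8.71590794e-04 -3.32350608e-04] [-0.53385556 -0.4332599   0.63602925] 0.08739981291546046 (np.float64(286.3029624775778), np.float64(254.05023203251778))
(np.float64(284.28995209968474), np.float64(263.1488898071282))
```

>>> {"api": "move_arm", "payload": {
  "targets": [
    [[0,0,1.5],[0,0,0],100],
    [[0,0,1.1],[0,0,0],100],
    [[0,0,0],[0,0,0],100],
    [[0,0,0],[0,0,0],60],
    [[0,0,0],[0,0,0],60],
    [[0,0,0],[0,0,0],60],
    [[0,0,0],[0,0,0],60],
    [[0,0,0],[0,0,0],60],
    [[0,0,0],[0,0,0],60],
    [[0,0,0],[0,0,0],60]
  ],
  "grip_force": 15
}}

```text
time: 5.85
ee_pos: [0.4746, 0.3079, 0.0368]
eef_rot: [0.999, 0.05, 0.0, -0.0]
ft_force: [-1.3, -0.6, 4.1]
width: 0.0659
grip_force: 15.0
```

>>> {"api": "move_arm", "payload": {
  "targets": [
    [[0,0,-1],[0,0,0],60],
    [[0,0,-3],[0,0,0],60],
    [[0,0,-5],[0,0,0],60],
    [[0,0,-5],[0,0,0],60],
    [[0,0,-4],[0,0,0],60],
    [[0,0,-1],[0,0,0],60],
    [[-0.3,2,0],[0,0,0],60],
    [[-0.6,4,0],[0,0,0],60],
    [[-0.6,4.5,0],[0,0,0],60],
    [[-0.6,4.5,0],[0,0,0],60],
    [[-0.6,4.5,0],[0,0,0],60],
    [[-0.6,4.5,0],[0,0,0],60],
    [[-0.6,4.5,0],[0,0,0],60],
    [[-0.6,4.5,0],[0,0,0],60],
    [[-0.6,4.5,0],[0,0,0],60],
    [[-0.5,3.5,0],[0,0,0],60],
    [[-0.3,2,0],[0,0,0],60],
    [[0,0,0],[0,0,0],60],
    [[0,0,0],[0,0,0],60]
  ]
}}

```text
time: 8.22
ee_pos: [0.4587, -0.1243, 0.2265]
eef_rot: [0.999, 0.051, -0.0, -0.0]
ft_force: [-0.3, 0.3, -0.1]
width: 0.0659
grip_force: 15.0
```

```bash
python3 - <<'E'
from h import *
w=cam('wrist','w3')
s=r.read_state();print(s['ee_pos'],s['eef_rot'],s['ft_force'],s['width'],[proj(w,[.5305,-.1258,z]) for z in(.11,.122,.14)])
E
```

```text
[ 0.45875868 -0.12422979  0.22652364] [ 9.98695723e-01  5.10571661e-02  3.20852924e-05 -1.28949421e-04] [ 0.47025497  0.09720561 -0.75016569] 0.06558872872918496 [(np.float64(294.23302973380515), np.float64(128.7515682964348)), (np.float64(294.74122436403775), np.float64(128.76813157991035)), (np.float64(295.59560845463335), np.float64(128.7959780093051))]
```

View pics/w3.png

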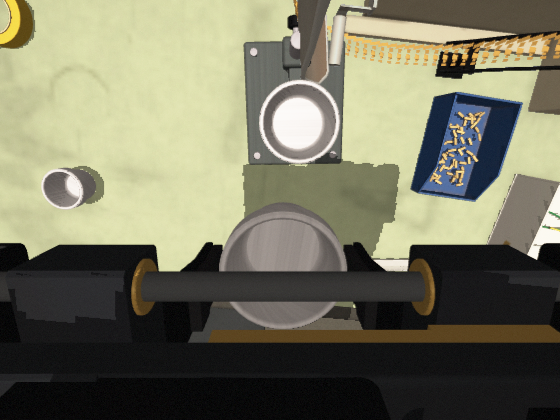

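```bash
python3 - <<'E'
from h import *
w=cam('wrist');g=cv2.cvtColor(w['image'],cv2.COLOR_BGR2GRAY).astype(float);hsv=cv2.cvtColor(w['image'],cv2.COLOR_BGR2HSV)
# bright low-saturation blob = stacked rim
m=((hsv[:,:,1]<45)&(g>105)).astype(np.uint8); m[:60]=0;m[175:]=0;m[:,:230]=0;m[:,370:]=0
cs=cv2.findContours(m,0,1)[0];c=max(cs,key=cv2.contourArea);h=cv2.convexHull(c)
e=cv2.fitEllipse(h);print(e,cv2.minEnclosingCircle(c))
f=210/np.tan(np.radians(w['vertical_fov'])/2);T=np.array(w['cam_to_world'])
d=f*.066/np.mean(e[1]);print('depth',d,'rim z est',T[2,3]+d*(ray(w,*e[0])[1][2]))
for z in(.115,.122,.13):print(z,onz(w,*e[0],z))
print('held',onz(w,283,266,.2395),'tcp',r.read_state()['ee_pos'])
im=w['image'].copy(); cv2.ellipse(im,e,(0,0,255),1); cv2.imwrite('pics/w3c.png',cv2.resize(im[20:180,210:410],None,fx=3,fy=3))
E
```

```text
((291.94720458984375, 100.48004150390625), (112.8667984008789, 144.20993041992188), 10.511034965515137) ((293.5, 108.79412078857422), 68.09647369384766)
depth 0.16320030424560966 rim z est 0.21571741429740945
0.115 [ 0.55244093 -0.12128994  0.115     ]
0.122 [ 0.55186259 -0.12115907  0.122     ]
0.13 [ 0.55120163 -0.1210095   0.13      ]
held [ 0.46279893 -0.12310354  0.2395    ] tcp [ 0.45875184 -0.12442761  0.22660049]
```

View pics/w3c.png

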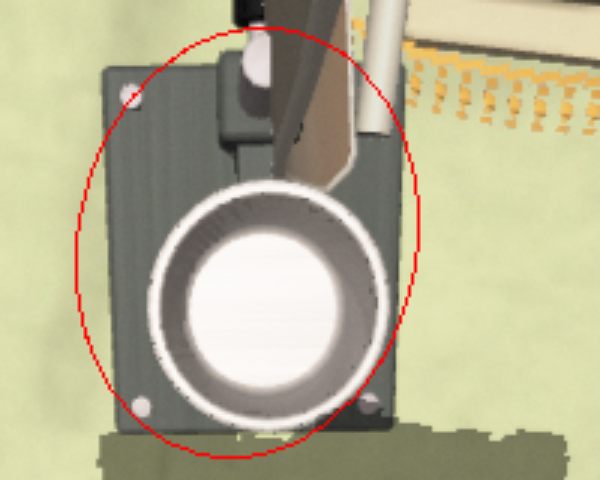

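```bash
python3 - <<'E'
from h import *
w=cam('wrist');b=cam('top');a=cam('scene')
f=210/np.tan(np.radians(w['vertical_fov'])/2);T=np.array(w['cam_to_world'])
u,v=299.2,121.0
d=f*.066/80.3;print('rim z est',T[2,3]+d*ray(w,u,v)[1][2])
for z in(.115,.122,.13):print(z,onz(w,u,v,z))
print(tri(w,(u,v),b,(370.2,206.2)),tri(w,(u,v),a,(321.6,195.1)))
print('plate corner top/wrist',tri(w,(319,83),b,(375,193)),'low edge', tri(w,(327,70),b,(376,190)))
print('wrist/scene',tri(w,(319,83),a,(314,203)))
E
```

```text
rim z est 0.11642308977282945
0.115 [ 0.53713117 -0.12918127  0.115     ]
0.122 [ 0.53694461 -0.12885165  0.122     ]
0.13 [ 0.5367314  -0.12847495  0.13      ]
(array([ 0.5371, -0.1316,  0.0876]), np.float64(0.0027)) (array([ 0.5364, -0.1295,  0.1194]), np.float64(0.0016))
plate corner top/wrist (array([ 0.5603, -0.1335,  0.1821]), np.float64(0.0052)) low edge (array([ 0.5674, -0.1357,  0.1909]), np.float64(0.0075))
wrist/scene (array([ 0.5775, -0.1432,  0.0701]), np.float64(0.0085))
```

```bash
python3 - <<'E'
from h import *
w=cam('wrist');b=cam('top');a=cam('scene')
for n,p in(('corner',(319,83)),('left',(301,78)),('edge up',(327,55)),('edge up2',(327,25))):
  for z in(.05,.1,.15,.2,.25,.3,.4):
    P=onz(w,*p,z);print(n,P.round(3),np.round(proj(a,P)),np.round(proj(b,P)))
A=cv2.resize(a['image'][40:220,255:345],None,fx=3.2,fy=3.2,interpolation=cv2.INTER_CUBIC)
B=cv2.resize(b['image'][120:230,330:430],None,fx=5,fy=5,interpolation=cv2.INTER_CUBIC)[:A.shape[0]]
n=max(A.shape[0],B.shape[0]);f=lambda i:cv2.copyMakeBorder(i,0,n-i.shape[0],0,0,0)
cv2.imwrite('pics/plate.png',np.hstack([f(A),f(B)]))
E
```

```text
corner [ 0.577 -0.149  0.05 ] [316. 207.] [373. 197.]
corner [ 0.57  -0.144  0.1  ] [317. 197.] [374. 196.]
corner [ 0.563 -0.139  0.15 ] [318. 186.] [375. 195.]
corner [ 0.556 -0.135  0.2  ] [319. 174.] [377. 194.]
corner [ 0.549 -0.13   0.25 ] [320. 162.] [378. 192.]
corner [ 0.542 -0.125  0.3  ] [321. 150.] [380. 191.]
corner [ 0.528 -0.116  0.4  ] [324. 124.] [384. 187.]
left [ 0.58 -0.13  0.05] [312. 208.] [368. 196.]
left [ 0.572 -0.128  0.1  ] [314. 198.] [370. 195.]
left [ 0.565 -0.126  0.15 ] [316. 186.] [372. 194.]
left [ 0.557 -0.124  0.2  ] [317. 175.] [374. 193.]
left [ 0.55  -0.122  0.25 ] [319. 163.] [376. 192.]
left [ 0.543 -0.121  0.3  ] [320. 150.] [379. 190.]
left [ 0.528 -0.117  0.4  ] [324. 124.] [384. 187.]
edge up [ 0.603 -0.153  0.05 ] [312. 205.] [374. 191.]
edge up [ 0.592 -0.148  0.1  ] [313. 195.] [375. 190.]
edge up [ 0.581 -0.142  0.15 ] [315. 184.] [376. 190.]
edge up [ 0.57  -0.137  0.2  ] [317. 173.] [378. 189.]
edge up [ 0.56  -0.132  0.25 ] [318. 162.] [379. 189.]
edge up [ 0.549 -0.126  0.3  ] [320. 150.] [380. 188.]
edge up [ 0.527 -0.116  0.4  ] [324. 124.] [384. 187.]
edge up2 [ 0.629 -0.149  0.05 ] [306. 204.] [373. 184.]
edge up2 [ 0.614 -0.145  0.1  ] [309. 194.] [374. 184.]
edge up2 [ 0.599 -0.14   0.15 ] [311. 183.] [376. 185.]
edge up2 [ 0.585 -0.135  0.2  ] [313. 173.] [377. 185.]
edge up2 [ 0.57 -0.13  0.25] [316. 161.] [379. 186.]
edge up2 [ 0.556 -0.126  0.3  ] [319. 150.] [380. 186.]
edge up2 [ 0.526 -0.116  0.4  ] [324. 124.] [384. 188.]
```

View pics/plate.png

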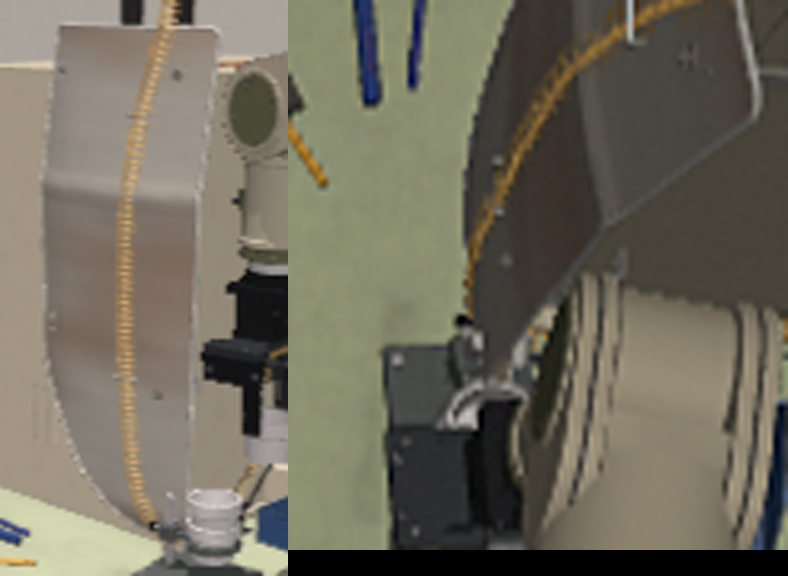

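```bash
python3 - <<'E'
from h import *
b=cam('top');a=cam('scene')
S=lambda x,y:(255+(x+.5)/3.2-.5,40+(y+.5)/3.2-.5)
U=lambda x,y:(330+(x-288+.5)/5-.5,120+(y+.5)/5-.5)
for n,s,t in(('bend R',(197,196),(607,225)),('upper',(207,130),(757,112)),('bend R alt',(197,196),(757,112)),('top R',(218,30),(757,112)),('hole lower',(158,395),(505,262)),('hole up',(177,75),(0,0))): print(n,tri(a,S(*s),b,U(*t)))
print(r.read_state()['joint_positions'].round(3))
E
```

```text
bend R (array([ 0.5731, -0.1248,  0.4779]), np.float64(0.0028))
upper (array([ 0.6153, -0.1883,  0.5433]), np.float64(0.0016))
bend R alt (array([ 0.6451, -0.2118,  0.4625]), np.float64(0.0008))
top R (array([ 0.5764, -0.1549,  0.6534]), np.float64(0.0017))
hole lower (array([ 0.6179, -0.1147,  0.2366]), np.float64(0.0011))
hole up (array([0.5224, 0.1351, 0.6552]), np.float64(0.2099))
[ 0.871  0.041 -0.707  1.803  0.027  1.308 -1.313]
```

The plate picture shows a vertical metal sheet just behind the post, with its near edge at about x=0.575. I'll turn the camera side away from it before moving in. First I'll refine the stack rim fit from this view.

```bash
python3 - <<'E'
from h import *
w=cam('wrist');g=cv2.GaussianBlur(cv2.cvtColor(w['image'],cv2.COLOR_BGR2GRAY).astype(np.float32),(3,3),0)
def fit(u,v,r0,r1):
    P=[]
    for t in np.linspace(0,2*np.pi,90,endpoint=False):
        s=np.arange(r0,r1,.25);xs=(u+s*np.cos(t)).astype(np.float32)[None];ys=(v+s*np.sin(t)).astype(np.float32)[None]
        d=np.gradient(cv2.remap(g,xs,ys,cv2.INTER_LINEAR)[0]);i=np.argmin(d);P.append((xs[0,i],ys[0,i]))
    P=np.array(P);m=np.ones(len(P),bool)
    for _ in range(4):
        e=cv2.fitEllipse(P[m].astype(np.float32));q=P-e[0];a=np.radians(e[2]);R=np.array([[np.cos(a),np.sin(a)],[-np.sin(a),np.cos(a)]])
        m=np.abs(np.linalg.norm((q@R.T)/(np.array(e[1])/2),axis=1)-1)<.025
    return e,m.sum()
e,n=fit(299.2,121,35,46);print('outer',e,n)
f=210/np.tan(np.radians(w['vertical_fov'])/2);T=np.array(w['cam_to_world'])
# known-size height: project rim circles
for z in(.105,.115,.125,.135,.145):
    c=onz(w,*e[0],z);t=np.linspace(0,2*np.pi,60);Q=np.array([proj(w,c+[.033*np.cos(k),.033*np.sin(k),0]) for k in t],np.float32);E=cv2.fitEllipse(Q);print(z,np.round(c,4),np.round(E[0],2),np.round(E[1],1))
print('at pick check ellipse size 61.4x62.2, predicted:',)
E
```

```text
outer ((296.8539123535156, 120.70458221435547), (80.23308563232422, 83.3795166015625), 7.780313968658447) 89
0.105 [ 0.5372 -0.1292  0.105 ] [296.87 119.45] [77.1 80.4]
0.115 [ 0.5369 -0.1288  0.115 ] [296.87 119.35] [79.9 83.4]
0.125 [ 0.5367 -0.1284  0.125 ] [296.87 119.25] [82.9 86.5]
0.135 [ 0.5364 -0.128   0.135 ] [296.87 119.13] [86.2 90. ]
0.145 [ 0.5361 -0.1276  0.145 ] [296.87 119.  ] [89.7 93.7]
at pick check ellipse size 61.4x62.2, predicted:
```

```bash
python3 - <<'E'
from h import *
for i in range(4):
    w=cam('wrist');s=r.read_state();print(s['time'],s['ee_pos'].round(4),np.array(w['cam_to_world'])[:3,3].round(4),w['cx'],w['cy'],np.round(proj(w,[.537,-.129,.116]),2))
E
```

```text
8.825 [ 0.4585 -0.1259  0.2266] [ 0.5296 -0.1179  0.3884] 282.64322516846903 213.3723174837216 [297.06 120.59]
8.875 [ 0.4585 -0.1259  0.2266] [ 0.5296 -0.1179  0.3884] 282.64322516846903 213.3723174837216 [297.02 120.58]
8.925 [ 0.4585 -0.1259  0.2265] [ 0.5296 -0.118   0.3884] 282.64322516846903 213.3723174837216 [296.99 120.57]
8.975 [ 0.4585 -0.126   0.2266] [ 0.5296 -0.118   0.3884] 282.64322516846903 213.3723174837216 [296.98 120.57]
```

>>> {"api": "move_arm", "payload": {
  "targets": [
    [[0,0,0],[0,0,-0.08],60],
    [[0,0,0],[0,0,-0.17],60],
    [[0,0,0],[0,0,-0.18],60],
    [[0,0,0],[0,0,-0.18],60],
    [[0,0,0],[0,0,-0.18],60],
    [[0,0,0],[0,0,-0.18],60],
    [[0,0,0],[0,0,-0.18],60],
    [[0,0,0],[0,0,-0.18],60],
    [[0,0,0],[0,0,-0.18],60],
    [[0,0,0],[0,0,-0.18],60],
    [[0,0,0],[0,0,-0.18],60],
    [[0,0,0],[0,0,-0.18],60],
    [[0,0,0],[0,0,-0.18],60],
    [[0,0,0],[0,0,-0.18],60],
    [[0,0,0],[0,0,-0.18],60],
    [[0,0,0],[0,0,-0.18],60],
    [[0,0,0],[0,0,-0.18],60],
    [[0,0,0],[0,0,-0.18],60],
    [[0,0,0],[0,0,-0.01],60],
    [[0,0,0],[0,0,0],60]
  ]
}}

```text
time: 11.48
ee_pos: [0.4585, -0.1259, 0.2265]
eef_rot: [-0.047, 0.999, -0.0, -0.0]
ft_force: [-0.1, -0.2, -0.3]
width: 0.0659
grip_force: 15.0
```

```bash
python3 - <<'E'
from h import *
from scipy.spatial.transform import Rotation as R
s=r.read_state();M=R.from_quat(s['eef_rot']).as_matrix();print(s['time'],s['ee_pos'],M.round(3).tolist(),s['joint_positions'].round(3),s['ft_force'],s['width'])
print('tool shift cm',(M.T@(np.array([.5355,-.129,.20])-s['ee_pos'])*100).round(2))
E
```

```text
11.475 [ 0.45848168 -0.12592559  0.22652109] [[-0.996, -0.094, -0.0], [-0.094, 0.996, -0.0], [0.0, -0.0, -1.0]] [ 0.951  0.048 -0.789  1.8    0.035  1.308  1.819] [-0.11796926 -0.15269087 -0.2943474 ] 0.065945058260235
tool shift cm [-7.64 -1.03  2.65]
```

>>> {"api": "move_arm", "payload": {
  "targets": [
    [[-1.5,-0.3,0],[0,0,0],60],
    [[-2.0,-0.3,0],[0,0,0],60],
    [[-1.5,-0.3,0],[0,0,0],60],
    [[-1,-0.1,0],[0,0,0],60],
    [[0,0,0],[0,0,0],60]
  ]
}}

```text
time: 12.1
ee_pos: [0.5194, -0.1297, 0.2263]
eef_rot: [-0.049, 0.999, 0.0, -0.0]
ft_force: [0.6, -0.6, -0.9]
width: 0.0655
grip_force: 15.0
```

>>> {"api": "move_arm", "payload": {
  "targets": [
    [[-0.6,0,0],[0,0,0],60],
    [[-0.5,0,0],[0,0,0],60],
    [[-0.5,0,0],[0,0,0],60],
    [[0,0,0],[0,0,0],60],
    [[0,0,0],[0,0,0],60]
  ]
}}

```text
time: 12.72
ee_pos: [0.5351, -0.1284, 0.2265]
eef_rot: [-0.049, 0.999, -0.0, -0.0]
ft_force: [-0.0, -0.1, -0.7]
width: 0.0658
grip_force: 15.0
```

```bash
python3 - <<'E'
from h import *
from scipy.spatial.transform import Rotation as R
for i in range(2):
    r.camera('wrist') if i else 0
    s=r.read_state();M=R.from_quat(s['eef_rot']).as_matrix();print(s['time'],s['ee_pos'],s['ft_force'].round(2),s['torque'].round(2),s['width'],'tilt',M[2,2])
    print('tool shift cm',(M.T@(np.array([.5355,-.129,.20])-s['ee_pos'])*100).round(2))
E
```

```text
12.725 [ 0.53505234 -0.12838499  0.22651886] [-0.02 -0.13 -0.71] [ 0.11 -0.16  0.02] 0.06578081472938231 tilt -0.9999999965736843
tool shift cm [-0.04 -0.07  2.65]
12.775 [ 0.53500702 -0.12845397  0.22654582] [ 0.12 -0.26 -0.08] [ 0.15 -0.15  0.07] 0.06622309218111092 tilt -0.9999999898705006
tool shift cm [-0.04 -0.06  2.65]
```

>>> {"api": "move_arm", "payload": {
  "targets": [
    [[0,-0.05,1.5],[0,0,0],60],
    [[0,0,2],[0,0,0],60],
    [[0,0,1.5],[0,0,0],60],
    [[0,0,0.8],[0,0,0],60],
    [[0,0,0],[0,0,0],60],
    [[0,0,0],[0,0,0],60]
  ]
}}

```text
time: 13.52
ee_pos: [0.5355, -0.1289, 0.1691]
eef_rot: [-0.049, 0.999, -0.0, 0.0]
ft_force: [-0.2, 0.5, -0.3]
width: 0.0656
grip_force: 15.0
```

>>> {"api": "move_arm", "payload": {
  "targets": [
    [[0,0,0.3],[0,0,0],60],
    [[0,0,0.3],[0,0,0],60],
    [[0,0,0],[0,0,0],60]
  ]
}}

```text
time: 13.9
ee_pos: [0.535, -0.129, 0.1623]
eef_rot: [-0.049, 0.999, 0.0, -0.0]
ft_force: [-0.4, 0.5, -0.6]
width: 0.0653
grip_force: 15.0
```

>>> {"api": "move_arm", "payload": {
  "targets": [
    [[0,0,0.3],[0,0,0],60],
    [[0,0,0.2],[0,0,0],60],
    [[0,0,0],[0,0,0],60]
  ]
}}

```text
time: 14.28
ee_pos: [0.5351, -0.1289, 0.1573]
eef_rot: [-0.049, 0.999, 0.0, -0.0]
ft_force: [-0.1, -1.1, -0.4]
width: 0.0658
grip_force: 15.0
```

>>> {"api": "move_arm", "payload": {
  "targets": [
    [[0,0,0.2],[0,0,0],60],
    [[0,0,0.2],[0,0,0],60],
    [[0,0,0],[0,0,0],60]
  ]
}}

```text
time: 14.65
ee_pos: [0.5351, -0.129, 0.1533]
eef_rot: [-0.049, 0.999, 0.0, -0.0]
ft_force: [-0.1, -0.1, -0.2]
width: 0.0657
grip_force: 15.0
```

>>> {"api": "move_arm", "payload": {
  "targets": [
    [[0,0,0.2],[0,0,0],60],
    [[0,0,0.2],[0,0,0],60],
    [[0,0,0],[0,0,0],60]
  ]
}}

```text
time: 15.02
ee_pos: [0.535, -0.129, 0.1493]
eef_rot: [-0.049, 0.999, -0.0, -0.0]
ft_force: [0.2, 0.2, -0.1]
width: 0.0657
grip_force: 15.0
```

>>> {"api": "move_arm", "payload": {
  "targets": [
    [[0,0,0.15],[0,0,0],60],
    [[0,0,0.15],[0,0,0],60],
    [[0,0,0],[0,0,0],60]
  ]
}}

```text
time: 15.4
ee_pos: [0.535, -0.1291, 0.1464]
eef_rot: [-0.049, 0.999, -0.0, -0.0]
ft_force: [-1.4, -0.8, -1.8]
width: 0.0658
grip_force: 15.0
```

>>> {"api": "move_arm", "payload": {
  "targets": [
    [[0,0,0.15],[0,0,0],60],
    [[0,0,0.15],[0,0,0],60],
    [[0,0,0],[0,0,0],60]
  ]
}}

```text
time: 15.78
ee_pos: [0.535, -0.1292, 0.1434]
eef_rot: [-0.049, 0.999, -0.0, -0.0]
ft_force: [-2.1, -1.4, 1.0]
width: 0.0656
grip_force: 15.0
```

>>> {"api": "move_arm", "payload": {
  "targets": [
    [[0.1,-0.06,0],[0,0,0],60],
    [[0,0,0],[0,0,0],60],
    [[0,0,0],[0,0,0],60]
  ]
}}

```text
time: 16.15
ee_pos: [0.5344, -0.1294, 0.1436]
eef_rot: [-0.049, 0.999, 0.0, 0.0]
ft_force: [-0.2, -1.2, -0.9]
width: 0.0654
grip_force: 15.0
```

>>> {"api": "move_arm", "payload": {
  "targets": [
    [[0,0,0.15],[0,0,0],60],
    [[0,0,0.05],[0,0,0],60],
    [[0,0,0],[0,0,0],60]
  ]
}}

```text
time: 16.52
ee_pos: [0.5342, -0.1296, 0.1415]
eef_rot: [-0.049, 0.999, 0.0, 0.0]
ft_force: [-0.4, 0.2, -0.8]
width: 0.0656
grip_force: 15.0
```

>>> {"api": "move_arm", "payload": {
  "targets": [
    [[0,0,0.15],[0,0,0],60],
    [[0,0,0.1],[0,0,0],60],
    [[0,0,0],[0,0,0],60]
  ]
}}

```text
time: 16.9
ee_pos: [0.5342, -0.1297, 0.1389]
eef_rot: [-0.049, 0.999, -0.0, -0.0]
ft_force: [-0.3, -1.0, -0.3]
width: 0.0658
grip_force: 15.0
```

>>> {"api": "move_arm", "payload": {
  "targets": [
    [[0,0,0.1],[0,0,0],60],
    [[0,0,0.1],[0,0,0],60],
    [[0,0,0],[0,0,0],60]
  ]
}}

```text
time: 17.27
ee_pos: [0.5341, -0.1297, 0.1369]
eef_rot: [-0.049, 0.999, -0.0, -0.0]
ft_force: [-1.8, -0.7, -0.3]
width: 0.0657
grip_force: 15.0
```

>>> {"api": "move_arm", "payload": {
  "targets": [
    [[0.07,-0.03,0],[0,0,0],60],
    [[0,0,0.1],[0,0,0],60],
    [[0,0,0.1],[0,0,0],60],
    [[0,0,0],[0,0,0],60]
  ]
}}

```text
time: 17.77
ee_pos: [0.5336, -0.1299, 0.1349]
eef_rot: [-0.049, 0.999, 0.0, 0.0]
ft_force: [-0.9, 0.1, -1.2]
width: 0.0657
grip_force: 15.0
```

>>> {"api": "move_arm", "payload": {
  "targets": [
    [[0,0,0.1],[0,0,0],60],
    [[0,0,0.1],[0,0,0],60],
    [[0,0,0],[0,0,0],60]
  ]
}}

```text
time: 18.15
ee_pos: [0.5336, -0.13, 0.1332]
eef_rot: [-0.049, 0.999, -0.0, 0.0]
ft_force: [-1.1, -0.7, 2.4]
width: 0.0658
grip_force: 15.0
```

>>> {"api": "move_arm", "payload": {
  "targets": [
    [[0,0,0.05],[0,0,0],60],
    [[0,0,0],[0,0,0],60]
  ]
}}

```text
time: 18.4
ee_pos: [0.5337, -0.13, 0.1327]
eef_rot: [-0.049, 0.999, -0.0, 0.0]
ft_force: [-1.7, -0.5, 4.9]
width: 0.066
grip_force: 15.0
```

```bash
python3 - <<'E'
from h import *
F=[]
for i in range(5): r.camera('wrist'); s=r.read_state(); F.append(np.r_[s['ft_force'],s['torque'],s['ee_pos'][2]])
print(np.array(F).round(3))
E
```

```text
[[-3.960e-01 -3.820e-01  3.904e+00  2.700e-02  2.500e-01 -1.300e-02
   1.330e-01]
 [-6.400e-01 -7.560e-01  4.098e+00 -1.000e-03  2.010e-01 -1.100e-02
   1.330e-01]
 [-1.347e+00 -1.209e+00  4.367e+00  2.500e-02  2.150e-01 -2.000e-02
   1.330e-01]
 [-1.542e+00  6.800e-02  3.794e+00  1.700e-02  1.520e-01 -4.200e-02
   1.330e-01]
 [-2.148e+00 -3.550e-01  4.735e+00  4.900e-02  1.660e-01 -3.900e-02
   1.330e-01]]
```

>>> {"api": "move_arm", "payload": {
  "targets": [
    [[0,0,-0.05],[0,0,0],60],
    [[0,0,0],[0,0,0],85],
    [[0,0,0],[0,0,0],100],
    [[0,0,0],[0,0,0],100],
    [[0,0,0],[0,0,0],100]
  ]
}}

```text
time: 19.27
ee_pos: [0.5336, -0.1299, 0.133]
eef_rot: [-0.049, 0.999, 0.0, 0.0]
ft_force: [-0.7, 0.1, 0.4]
width: 0.0857
grip_force: 0.0
```

```bash
python3 - <<'E'
from h import *
s=r.read_state();print(s['time'],s['width'],s['ee_pos'],s['ft_force'])
a=cam('scene')
w=cam('wrist'); g=cv2.cvtColor(w['image'],cv2.COLOR_BGR2GRAY); print(g[200:260:10,200:370:17])
E
```

```text
19.275 0.08572647282196916 [ 0.53359766 -0.12993384  0.13301832] [-0.70587621  0.05590746  0.37272257]
[[121 121  52 113 115 134  98  48  52 202]
 [121 121  52 135  99 115  96  98  51 199]
 [124 120  50 140 122 142 105 107  53 202]
 [119 123 109 134 150 140 140 100  55 204]
 [215 219 126 152 151 144 238 176 221 203]
 [ 14 220  91 149 149 141 245 194 153 207]]
```

>>> {"api": "move_arm", "payload": {
  "targets": [
    [[0,0,-0.3],[0,0,0],100],
    [[0,0,-1],[0,0,0],100],
    [[0,0,-2],[0,0,0],100],
    [[0,0,-1.7],[0,0,0],100],
    [[0,0,0],[0,0,0],0],
    [[0,0,0],[0,0,0],0],
    [[0,0,0],[0,0,0],0],
    [[0,0,0],[0,0,0],0],
    [[0,0,0],[0,0,0],0],
    [[0,0,0],[0,0,0],0],
    [[0,0,0],[0,0,0],0]
  ]
}}

```text
time: 20.75
ee_pos: [0.5336, -0.13, 0.183]
eef_rot: [-0.049, 0.999, -0.0, 0.0]
ft_force: [-0.5, 0.1, -0.6]
width: 0.0248
grip_force: 0.0
```

```bash
python3 - <<'E'
from h import *
F=[]
for i in range(6):
    b=cam('top') if i%2 else cam('scene','chk')
    s=r.read_state(); F.append(s['ft_force'])
print(s['time'],s['width'],s['ee_pos'],np.mean(F,0).round(2))
# expected loose-cup rim in the scene view, and image rows along the stack's axis
a=cam('scene');g=cv2.cvtColor(a['image'],cv2.COLOR_BGR2GRAY)
print(np.round(proj(a,[.5336,-.13,.146]),1),np.round(proj(a,[.5336,-.13,.118]),1),np.round(proj(a,[.5336,-.13,.188]),1))
for v in range(176,220,2): print(v,g[v,304:344:2])
E
```

```text
21.05 0.003317612512397175 [ 0.53358088 -0.12999626  0.1830726 ] [-0.29  0.28 -0.09]
[322.3 188.9] [322.  195.6] [322.8 178.6]
176 [134 134 136 135 135 140 138 137  20  17  21  47 138 137 138 138 138  59
 116  38]
178 [134 133 134 134 135 136 137 136  17  17  22  47 136 138 138 138 137 129
  75  17]
180 [132 132 133 134 134 138 136 137 110  67  69 138 137 138 138 138 126  43
  28  28]
182 [134 134 135 135 134 140 138 138 138 138 138 138 136 138 138 128 140  89
  37  23]
184 [132 133 135 135 135 137 138 138 138 138 137 138 137 138 136 123 152 178
 100 187]
186 [131 132 133 135 134 138 140 140 173 175 141 139 139 139 105 138 137  84
 152 201]
188 [131 133 133 134 134 137 144 158 163 164 160 152 135 144 103 132 112 123
 154 155]
190 [130 132 133 134 134 137 188 167 169 167 162 149 135 144 145 137  61 150
 155 154]
192 [131 131 132 131 133 140 144 159 173 181 170 156 145 140 141 101 107 152
 155 155]
194 [129 129 174 130 131 155 145 159 161 161 157 154 143 143 135  74 134 153
 155 155]
196 [131 131 129 132 130 134 139 144 152 128 140 148 138 113  96 115 142 143
 147  72]
198 [128 132 127
[... 240 characters left out ...]
 57]
204 [128  98  99  91 106 127 157 154 155 154 156 148 133 105 190 184  63  64
  63  63]
206 [ 92  64  70  90 100 125 146 162 193 190 160 150 140 105 121 167  63  64
  64  63]
208 [126  77  70  88  87  97 150 164 169 167 157 151 125 168 204 174  68  64
  63  63]
210 [200 122 120 140 126  55  96 143 149 150 149 140  73 134 195 206 206 136
 104  65]
212 [199 137 119 117 111  74  66  62  67  82  66  63  69  99 107 107 107 196
 195 205]
214 [162  95 118  88  99 104 136 137 136 128 133 143 115 108 106 106 107 106
 108 108]
216 [ 92  87  80  56  54  96  93 114 135 145 121  76  71 100 105 106 107 107
 107 107]
218 [101 101 100 101 101  54  53  53  54  53  53  54  54  54  59  93  79 107
 106 106]
```

The cup stands nested: its rim shows at scene rows 186–192 with the next rim at row 197, and it looks upright. The shut fingertips can now press on its floor.

>>> {"api": "move_arm", "payload": {
  "targets": [
    [[0,0,1],[0,0,0],0],
    [[0,0,2],[0,0,0],0],
    [[0,0,2],[0,0,0],0],
    [[0,0,1],[0,0,0],0],
    [[0,0,0.5],[0,0,0],0],
    [[0,0,0],[0,0,0],0],
    [[0,0,0],[0,0,0],0]
  ]
}}

```text
time: 21.98
ee_pos: [0.5339, -0.1301, 0.1186]
eef_rot: [-0.049, 0.999, -0.0, 0.0]
ft_force: [-0.3, 1.1, -0.0]
width: 0.0005
grip_force: 0.0
```

>>> {"api": "move_arm", "payload": {
  "targets": [
    [[0,0,0.15],[0,0,0],0],
    [[0,0,0.15],[0,0,0],0],
    [[0,0,0],[0,0,0],0]
  ]
}}

```text
time: 22.35
ee_pos: [0.5335, -0.13, 0.115]
eef_rot: [-0.049, 0.999, -0.0, -0.0]
ft_force: [-0.5, -0.0, 1.1]
width: 0.0005
grip_force: 0.0
```

>>> {"api": "move_arm", "payload": {
  "targets": [
    [[0,0,0.1],[0,0,0],0],
    [[0,0,0.1],[0,0,0],0],
    [[0,0,0],[0,0,0],0]
  ]
}}

```text
time: 22.72
ee_pos: [0.5335, -0.13, 0.1129]
eef_rot: [-0.049, 0.999, -0.0, -0.0]
ft_force: [-0.0, 0.5, -0.6]
width: 0.0002
grip_force: 0.0
```

>>> {"api": "move_arm", "payload": {
  "targets": [
    [[0,0,0.1],[0,0,0],0],
    [[0,0,0.1],[0,0,0],0],
    [[0,0,0],[0,0,0],0]
  ]
}}

```text
time: 23.1
ee_pos: [0.5335, -0.13, 0.1109]
eef_rot: [-0.049, 0.999, 0.0, -0.0]
ft_force: [0.0, 0.1, -0.0]
width: 0.0003
grip_force: 0.0
```

>>> {"api": "move_arm", "payload": {
  "targets": [
    [[0,0,0.1],[0,0,0],0],
    [[0,0,0],[0,0,0],0]
  ]
}}

```text
time: 23.35
ee_pos: [0.5337, -0.13, 0.1102]
eef_rot: [-0.049, 0.999, -0.0, 0.0]
ft_force: [-0.9, -0.6, 1.6]
width: 0.0004
grip_force: 0.8
```

>>> {"api": "move_arm", "payload": {
  "targets": [
    [[0,0,0.1],[0,0,0],0],
    [[0,0,0],[0,0,0],0]
  ]
}}

```text
time: 23.6
ee_pos: [0.5337, -0.13, 0.1092]
eef_rot: [-0.049, 0.999, -0.0, 0.0]
ft_force: [-0.1, 0.5, 4.5]
width: 0.0004
grip_force: 1.8
```

>>> {"api": "move_arm", "payload": {
  "targets": [
    [[0,0,0.1],[0,0,0],0],
    [[0,0,0],[0,0,0],0]
  ]
}}

```text
time: 23.85
ee_pos: [0.5337, -0.13, 0.108]
eef_rot: [-0.049, 0.999, -0.0, 0.0]
ft_force: [-0.4, 0.2, 3.7]
width: 0.0004
grip_force: 1.6
```

>>> {"api": "move_arm", "payload": {
  "targets": [
    [[0,0,0.1],[0,0,0],0],
    [[0,0,0],[0,0,0],0]
  ]
}}

```text
time: 24.1
ee_pos: [0.5336, -0.13, 0.107]
eef_rot: [-0.049, 0.999, -0.0, 0.0]
ft_force: [-0.6, -0.0, 1.9]
width: 0.0004
grip_force: 1.4
```

>>> {"api": "move_arm", "payload": {
  "targets": [
    [[0,0,0.1],[0,0,0],0],
    [[0,0,0],[0,0,0],0]
  ]
}}

```text
time: 24.35
ee_pos: [0.5336, -0.13, 0.106]
eef_rot: [-0.049, 0.999, -0.0, 0.0]
ft_force: [0.9, -0.3, 2.7]
width: 0.0005
grip_force: 1.3
```

>>> {"api": "move_arm", "payload": {
  "targets": [
    [[0,0,0.1],[0,0,0],0],
    [[0,0,0],[0,0,0],0]
  ]
}}

```text
time: 24.6
ee_pos: [0.5336, -0.13, 0.105]
eef_rot: [-0.049, 0.999, -0.0, 0.0]
ft_force: [0.5, -0.5, 3.0]
width: 0.0007
grip_force: 1.3
```

>>> {"api": "move_arm", "payload": {
  "targets": [
    [[0,0,0.05],[0,0,0],0],
    [[0,0,0],[0,0,0],0]
  ]
}}

```text
time: 24.85
ee_pos: [0.5336, -0.13, 0.1045]
eef_rot: [-0.049, 0.999, -0.0, 0.0]
ft_force: [0.0, -0.6, 3.2]
width: 0.0007
grip_force: 1.7
```

>>> {"api": "move_arm", "payload": {
  "targets": [
    [[0,0,0.05],[0,0,0],0],
    [[0,0,0],[0,0,0],0]
  ]
}}

```text
time: 25.1
ee_pos: [0.5337, -0.13, 0.1043]
eef_rot: [-0.049, 0.999, -0.0, 0.0]
ft_force: [-1.4, -0.1, 6.0]
width: 0.0005
grip_force: 3.1
```

>>> {"api": "move_arm", "payload": {
  "targets": [
    [[0,0,0.03],[0,0,0],0],
    [[0,0,0],[0,0,0],0]
  ]
}}

```text
time: 25.35
ee_pos: [0.5338, -0.13, 0.1043]
eef_rot: [-0.049, 0.999, -0.0, 0.0]
ft_force: [-1.6, -0.1, 8.6]
width: 0.0002
grip_force: 4.3
```

```bash
python3 - <<'E'
from h import *
F=[]
for i in range(4): r.camera('scene'); s=r.read_state(); F.append(np.r_[s['ft_force'],s['ee_pos'][2]])
print(np.mean(F,0).round(4))
E
```

```text
[-1.6783  0.4125  8.7978  0.1043]
```

>>> {"api": "move_arm", "payload": {
  "targets": [
    [[0,0,0.02],[0,0,0],0],
    [[0,0,0],[0,0,0],0],
    [[0,0,0],[0,0,0],0]
  ]
}}

```text
time: 25.92
ee_pos: [0.5338, -0.13, 0.1042]
eef_rot: [-0.049, 0.999, -0.0, 0.0]
ft_force: [-2.2, 0.9, 10.5]
width: 0.0004
grip_force: 5.1
```

```bash
python3 - <<'E'
from h import *
F=[]
for i in range(3): r.camera('scene'); s=r.read_state(); F.append(np.r_[s['ft_force'],s['ee_pos'][2]])
print(np.mean(F,0).round(4))
E
```

```text
[-1.7922 -0.1542  9.8706  0.1042]
```

The stack gives no further at about 10 N, so I'm rising clear and checking.

>>> {"api": "move_arm", "payload": {
  "targets": [
    [[0,0,-0.2],[0,0,0],0],
    [[0,0,-0.5],[0,0,0],0],
    [[0,0,-2],[0,0,0],0],
    [[0,0,-3],[0,0,0],0],
    [[0,0,-3],[0,0,0],0],
    [[0,0,-2],[0,0,0],0],
    [[2,0,0],[0,0,0],0],
    [[3,0,0],[0,0,0],0],
    [[2,0,0],[0,0,0],0],
    [[0,0,0],[0,0,0],0],
    [[0,0,0],[0,0,0],0]
  ]
}}

```text
time: 27.45
ee_pos: [0.4647, -0.1367, 0.2113]
eef_rot: [-0.049, 0.999, -0.0, 0.001]
ft_force: [0.3, 0.2, 0.4]
width: 0.0006
grip_force: 0.0
```

```bash
python3 - <<'E'
from h import *
a=cam('scene','fin');g=cv2.cvtColor(a['image'],cv2.COLOR_BGR2GRAY)
s=r.read_state();print(s['time'],s['ee_pos'],s['ft_force'])
print(np.round(proj(a,[.5336,-.13,.140]),1))
for v in range(182,214,2): print(v,g[v,308:340:2])
E
```

```text
27.5 [ 0.46472137 -0.13657923  0.21106542] [0.13734526 0.49815881 0.18564613]
[322.2 190.3]
182 [134 135 135 141 138 138 139 139 139 139 138 138 139 128 141  89]
184 [135 135 136 137 139 139 138 139 138 139 137 139 137 123 152 178]
186 [134 135 135 138 138 138 139 137 138 137 138 139 105 139 136  84]
188 [133 135 135 151 186 200 182 186 203 222 147 138 104 132 113 124]
190 [133 134 135 178 159 180 190 194 192 185 161 168 145 137  61 151]
192 [132 132 134 138 210 194 198 198 195 187 197 159 143 102 107 153]
194 [174 131 131 150 152 160 159 163 160 157 146 146 136  74 135 154]
196 [130 132 131 173 140 166 161 160 156 150 143 129  96 116 142 144]
198 [128 132 131 171 167 149 152 152 150 148 141 112  73 186 112  59]
200 [131 129 129 145 157 161 194 193 184 157 144  95 137 133  65  64]
202 [130 130 116 139 150 162 171 168 162 153 164  53 174 176  66  64]
204 [ 99  90 107 179 148 152 155 154 154 151 139 105 192 185  64  63]
206 [ 71  90 100 138 146 163 194 191 182 152 141 106 122 168  63  63]
208 [ 70  89  89 102 150 164 170 168 159 153 124 169 205 175  68  65]
210 [120 140 129  84  98 145 150 150 149 142  76 134 207 207 208 137]
212 [119 118 111  77  73  69  78  82  74  66  87 183 208 207 208 206]
```

```bash
python3 -c "
from bench import r
print(r.close_job())"
```

```text
the job is handed in; nothing more can be done
None
```

The cup is nested upright in the top cup and let go; I pressed the stack with about 10 N until it stopped giving, the last picture shows no change at the bottom cup, and I handed the job in, though the hand-in call returned no verdict.

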